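# Clamp the lacquered tile in the sanding jig

### The job

Clamp the cream tile that lies in the sanding jig's raised nest: with the outside of a finger push the red clamp strap round on its post until it lies over the tile against its stop, and only then push the black cam lever fully down with the fingertips, so that the strap's rubber foot presses on the tile. Do not grip anything, keep off the tile itself (its lacquer is fresh), and leave the other things on the table and jig where they are. Finish with the hand clear of everything.

Things in the scene. Friction and masses are not known exactly. Their poses are not given: they have to be found in the camera images.
- jig: Sanding jig fixed to the table: aluminium base plate 120 x 235 x 12 mm, grey pedestal, steel clamp post 94 mm tall. Origin: on the post's axis at table height; z up. Base: 60 mm each way along x, y from -77.5 to 157.5 mm. Pedestal 66 x 50 mm, top 34 mm up, centred 78 mm from the post along +y; the lever points along -y. Stop pin for the strap: 10 mm thick, 66 mm tall, at x 16.5, y 38 mm.
- nest (a point): Centre of the tile's nest: floor of the pedestal's top, 34 mm above the table, with rails 5 mm high round the tile.
- work_tile: The cream lacquered trapezoid tile to be clamped, 31 x 46 x 8 mm, loose in the nest. Origin: centre of its underside. It must not be touched by the robot.
- swing (a joint): Strap's swing about the upright post, rad: 0 = it points along the jig's -x (toward the robot), 1.571 = over the tile along the jig's +y, against its stop. Starts between 0 and 0.5; grows clockwise seen from above. Friction about 1 N at the strap's end; it stays where it is left.
- strap_end (a point): Point on the strap's centre line, mid height, 128 mm from the post's axis: a good place to push. The tile, rails and pedestal end 103 mm from the axis; under the strap's outer end there is only the base plate or the table.
- strap: Red clamp strap, a flat bar 22 mm wide, 10 mm high (52 to 62 mm above the table, 5 mm lower once the lever is down), reaching 148 mm from the post's axis. Origin on that axis, at mid height; its -x runs out along the strap. Its sprung rubber foot, 16 mm across, 78 mm out, passes 3 mm above the tile while the lever is up.
- strap_trail_edge: The strap's long side that faces back against the closing swing: push here. Its body frame is the strap's.
- strap_lead_edge: The strap's opposite long side, leading in the closing swing. Its body frame is the strap's.
- lever (a joint): Cam lever's angle, rad: 0 = raised 0.85 rad (49 degrees) above level, 0.85 = fully down, level. Starts between 0 and 0.12. Friction 0.2 N m: it stays where it is left; needs about 3 N at the handle. It drives strap and foot down 5 mm.
- lever_pivot (a point): Lever's pivot, 86 mm above the table on the post's axis; the hinge axis is the jig's x.
- lever_tip (a point): End of the lever, on its centre line, 110 mm from the pivot. The black handle runs from 46 to 110 mm from the pivot, 18 mm wide, 12 mm thick (6 mm above the centre line), with an orange cheek 3 mm thick on each side. Fully down it is level, its top 92 mm above the table.
- lever_left_cheek: Orange cheek on the handle's side toward the jig's -x; its frame is the lever's (origin at the pivot). It lies 5 mm below the handle's top.
- lever_right_cheek: Orange cheek on the handle's side toward the jig's +x; its frame is the lever's (origin at the pivot). It lies 5 mm below the handle's top.
- spare_tile: Bystander: a second cream tile, 31 x 46 x 8 mm, loose on the jig's base plate beside the post. Origin: centre of its underside.
- air_cap: Bystander: tan domed cap, 32 mm across, 15 mm high, loose on the jig's base plate. Origin: centre of its underside.
- hardener_jar: Bystander: white jar with red lid, 55 mm across, 70 mm high. Origin: centre of its underside.
- mixing_cup: Bystander: white cup, 65 mm across, 62 mm high. Origin: centre of its underside.
- paint_can: Bystander: paint tin, 74 mm across, 90 mm high. Origin: centre of its underside.
- sanding_block: Bystander: yellow sanding block, 65 x 99 x 24 mm. Origin: centre of its underside.
- marker_black: Bystander: marker with black cap, 14 x 128 x 16 mm. Origin: centre of its underside.
Not all that is in view belongs to the job. What is shaped like the work_tile but brown or purple is not meant.

How it is judged:
On the way, in this order (a step that is already met when the one before it is completed fails the run):
1. the strap is swung over the tile to its stop, the lever still up (value of joint swing above 1.5 rad and value of joint lever below 0.4 rad), for 0.2 s.
2. the cam lever is pushed fully down (value of joint swing above 1.5 rad and value of joint lever above 0.77 rad), for 0.2 s.
At the end, for the whole second after the job is handed in: The strap lies over the tile within 0.07 rad of its stop, the lever is down within 0.08 rad of level, the strap's foot presses the tile with more than 1.5 N, and the tile still lies flat at rest in its nest, within 8 mm of its centre (all of step 2 and contact force between strap and work_tile above 1.5 N and horizontal distance between work_tile and nest below 0.008 m and z of work_tile in the frame of jig between 0.031 and 0.037 m and angle between work_tile's own z axis and vertical below 0.08 rad and linear speed of work_tile below 0.02 m/s); the robot touches nothing.
It fails at once if the lever is pushed down before the strap is over the tile (value of joint lever above 0.4 rad and value of joint swing below 1.4 rad).
It fails at once if the robot touches the work tile (contact force between any of the fingers, the arm and work_tile above 0.5 N).
It fails at once if the work tile is lifted or shoved out of its nest (z of work_tile in the frame of jig above 0.042 m or distance of work_tile from where it was at the start of the episode above 0.012 m).
It fails at once if the strap or the lever is gripped by both sides ((contact force between the fingers and strap_trail_edge above 1 N and contact force between the fingers and strap_lead_edge above 1 N) or (contact force between the fingers and lever_left_cheek above 1 N and contact force between the fingers and lever_right_cheek above 1 N)).
It fails at once if a bystander is moved more than 20 mm (distance of any of spare_tile, air_cap, hardener_jar, mixing_cup, paint_can, sanding_block, marker_black from where it was at the start of the episode above 0.02 m).
It also fails if it takes over 43 s, if anything falls off the work surface, if the arm or the gripper's body presses on something with over 40 N, if the wrist force passes 120 N, or if a joint passes its speed limit or range.

### The arm

A 6-joint arm with a two-finger parallel gripper is mounted at the origin on a cart in front of the work surface, level with it; the furniture and walls round the work are solid. World frame = base frame: x ahead of the robot, y to its left, z up, the work surface at z = 0. Lengths are in m, angles in rad, forces in N, time in s.
With the tool pointing down it reaches from about 0.375 to 0.975 m from the base axis. Payload 3.8 kg.
Tool frame: the origin (TCP) lies where the fingers leave the gripper's body, on its centre line; the fingertips stand 73 mm ahead of it and the grasp point (between the pads) lies 54 mm ahead of it; z points along the fingers, y is the line along which they close (so a half turn about z gives the same grasp; the last joint's range is limited). The gripper opens to 85 mm and grips with 20 to 120 N. Pads are 22 mm wide; open, the fingers measure 114 mm over their backs; the gripper's body (76 mm by 85 mm) begins 54 mm behind the grasp point. The pads swing forward as they close: fully open they stand 13 mm farther back than shut.
Start: joints at [1.208, 0.264, 1.604, -0, 1.274, -0.037], TCP at [0.216, 0.639, 0.304] pointing down, gripper open.
Joint ranges: [-2.63, 2.63], [-0.94, 2.18], [0.31, 2.57], [-1.31, 4.45], [0, 2.66], [-2.55, 2.55]. Speed limits (rad/s): [2.57, 2.57, 3.14, 3.14, 3.14, 3.14].

### API

Orientations are given as a rotation vector (axis times angle).
In Python, from workcell import read_state, viewer, bot gives the robot as it stands.
- The arm moves only by the tool jog_arm, never from a script. Its argument "increments" is a list that holds one entry, the list of rows, each a list of 7 numbers: the shift along the tool's x, y, z in units of 30 mm (1.0 is 30 mm), then the turn, a rotation vector about the tool's x, y, z in units of 6 degrees (1.0 is 6 degrees), then the opening, from -1 (shut) to 1 (fully open). A call has exactly 5 rows; each row shifts and turns the commanded pose from where the row before left it, along the tool's axes as they then stand; what a row does not reach is not made up. A row lasts 1/12 s, in which the tool goes at most 41.7 mm and 7.16 degrees, less where a joint would pass 70% of its speed; a pose out of reach is approached as far as the arm can. A call is refused whole if a number of a shift passes 1 or a number of a turn 1, either way. A call with a gripper value outside its range is refused whole. The fingers move at their own pace and stop on an object; "force" is the grip in N (left out, the last holds). Time passes only in rows, so rows that do not move let the fingers close, or fill a call up. It gives the time, the measured TCP pose, the force, the opening and the grip force at its end, in the units of the state.
- read_state(): the state, without advancing time (a new reading comes with each control period).
- viewer.read_camera(name): name is "side" or "top" or "wrist"; returns (picture, depth): 480x640x3 uint8, blue, green, red; 480x640 float32, m along the optical axis (not along the pixel's ray), 0 where there is no reading.
- viewer.camera_params(name): a dict with "fx", "fy", "cx", "cy" (pixels), "R" (3x3) and "t" (3): a world point X has camera coordinates R X + t; the wrist camera has in their place "hand_eye" (4x4, takes a point from camera to tool coordinates, whose origin is the TCP and whose axes are the flange's). Camera axes: x right, y down, z forward; pixel columns grow to the right and rows downward; lengths in m; the calibration is good to about 2 mm. The wrist camera is an equidistant fisheye: a pixel r from the principal point sees the ray r / f radians off the axis. A picture is of the moment at which its call begins: read the wrist's pose just before it. camera_params takes no time and is no camera call.
- bot.finish_job(): hands the job in; it is judged then, once.
The state is a dict: "time": time; "q": joint angles; "joint_vel": joint speeds; "joint_torque": joint torques, N m; "tool_pos": TCP position; "tcp_rot": TCP orientation; "wrist_force": force on the tool from outside, world axes, zero at the start; "torque": the same for the moment, N m; "width": opening from 0.0 (shut) to 1.0 (fully open); "grip_force": force on a finger pad.
Only numpy, scipy, OpenCV 4.12 (cv2) and the standard library are available. Lean on these libraries where they do the work, as an engineer would, in place of code of your own. Each camera call takes 0.05 s, during which the arm holds its last target. There are 200 camera calls.

## Working session

There is one attempt and no reset: what is moved stays moved. The work goes in short steps, Python scripts to look and compute and a tool call to move; the robot and the scene stay as the last step left them, time stands still between calls to the robot, and variables do not carry over. Pictures are saved under pics/ and viewed, at most 10 in all, crops included, and the job is handed in when it is done.

Besides the shell and the picture viewer there is one more tool, called after "Request:" by a JSON object that holds its "api" and its "payload". jog_arm: Moves the arm, as the interface text tells. Its arguments: {"type":"object","properties":{"increments":{"type":"array","items":{"type":"array","items":{"type":"array","items":{"type":"number"}}}},"force":{"type":"number"}},"required":["increments"]}

```bash
mkdir -p pics
python3 - <<'E'
from workcell import read_state, viewer, bot
import cv2, numpy as np
s=read_state(); print(s['time'],s['tool_pos'],s['tcp_rot'],s['width'])
for n in('top','side'):
    im,d=viewer.read_camera(n); cv2.imwrite(f'pics/{n}0.png',im); np.save(f'pics/{n}0.npy',d)
    p=viewer.camera_params(n); print(n,p)
E
```

```text
0.0 [0.21585247 0.63894759 0.30253415] [-0.50939156 -3.09957668  0.00353056] 0.9989398239518729
top {'fx': 442.9612505650702, 'fy': 442.9612505650702, 'cx': 320.9899101178933, 'cy': 243.25251369885856, 'R': array([[ 0.02822236, -0.99914204, -0.03030966],
       [-0.99329685, -0.02463124, -0.11293657],
       [ 0.11209312,  0.03329383, -0.9931398 ]]), 't': array([0.06640927, 0.55035477, 0.90987971])}
side {'fx': 570.220664071271, 'fy': 570.220664071271, 'cx': 311.70137517035835, 'cy': 238.67175400315065, 'R': array([[-0.8296339 , -0.55802626, -0.01772808],
       [-0.35629412,  0.55362549, -0.75269736],
       [ 0.42983961, -0.61814684, -0.65812795]]), 't': array([0.46707034, 0.24430755, 1.02057143])}
```

View pics/top0.png

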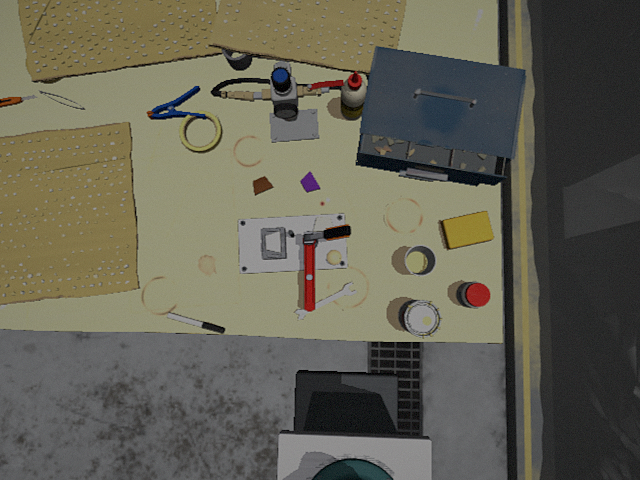

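View pics/side0.png

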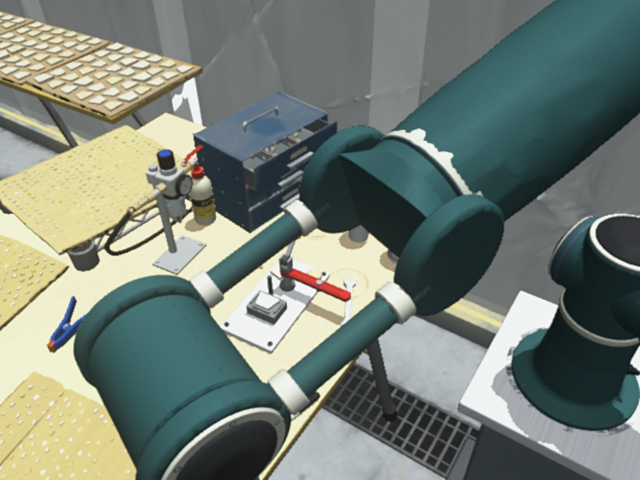

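```bash
cat > h.py <<'E'
import numpy as np, cv2
from workcell import read_state, viewer, bot
P=viewer.camera_params('top')
def ray(u,v,z,P=P):
    d=P['R'].T@np.array([(u-P['cx'])/P['fx'],(v-P['cy'])/P['fy'],1]); c=-P['R'].T@P['t']
    return c+d*(z-c[2])/d[2]
def proj(X,P=P):
    c=P['R']@np.asarray(X,float)+P['t']; return P['fx']*c[0]/c[2]+P['cx'],P['fy']*c[1]/c[2]+P['cy']
E
python3 - <<'E'
from h import *
im=cv2.imread('pics/top0.png'); d=np.load('pics/top0.npy')
v,u=np.mgrid[0:480,0:640]
c=np.stack([(u-P['cx'])/P['fx']*d,(v-P['cy'])/P['fy']*d,d],-1)-P['t']
W=c@P['R']
roi=np.zeros_like(d,bool); roi[195:320,225:360]=1
hsv=cv2.cvtColor(im,cv2.COLOR_BGR2HSV)
m=roi&(hsv[...,1]<45)&(hsv[...,2]>120)&(W[...,2]>.004)&(W[...,2]<.02)
pts=W[m][:,:2].astype(np.float32)
print(m.sum(),np.median(W[m][:,2]),cv2.minAreaRect(pts*1000))
r=roi&(hsv[...,1]>150)&((hsv[...,0]<8)|(hsv[...,0]>172))&(W[...,2]>.04)
p=W[r]; print('red',r.sum(),np.median(p[:,2]),cv2.minAreaRect((p[:,:2]*1000).astype(np.float32)))
b=roi&(hsv[...,2]<60)&(W[...,2]>.08)
p=W[b]; print('blk',b.sum(),p.min(0),p.max(0))
h=roi&(W[...,2]>.075); 
cv2.imwrite('pics/crop.png',cv2.resize(im[195:320,225:360],None,fx=5,fy=4.8,interpolation=cv2.INTER_CUBIC))
E
```

```text
3865 0.0128823277613174 ((522.6995849609375, 148.81838989257812), (274.59722900390625, 282.25396728515625), 3.0100228786468506)
red 672 0.06249950698804041 ((487.35382080078125, 73.96408081054688), (155.37979125976562, 80.47138977050781), 2.6848561763763428)
blk 316 [0.44280018 0.02389407 0.08453461] [0.56750058 0.11532239 0.96780577]
```

View pics/crop.png

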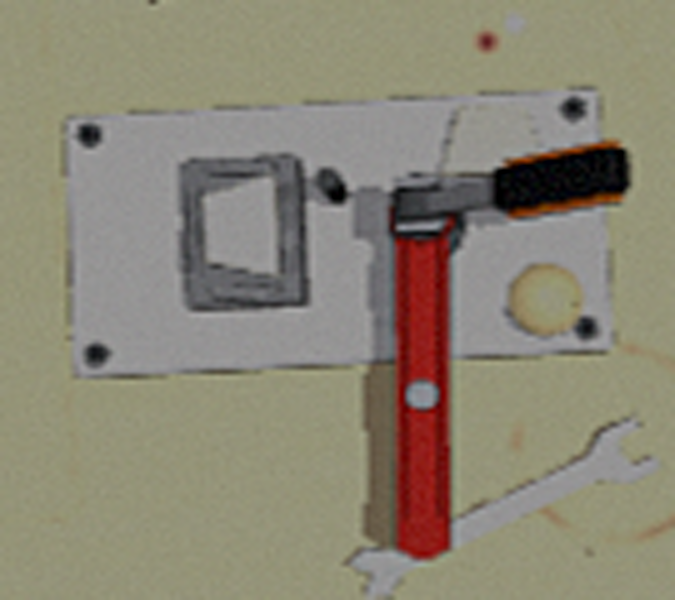

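Run:
```python
from h import *
f=lambda x,y,z: ray(225+x/5,195+y/4.8,z)
C=np.array([f(*c,.012) for c in [(67,117),(597,90),(612,350),(76,376)]])
J=np.array([[.06,.1575],[.06,-.0775],[-.06,-.0775],[-.06,.1575]])
A=J-J.mean(0);B=C[:,:2]-C[:,:2].mean(0)
th=np.arctan2((A[:,0]*B[:,1]-A[:,1]*B[:,0]).sum(),(A*B).sum())
R=np.array([[np.cos(th),-np.sin(th)],[np.sin(th),np.cos(th)]]); t=C[:,:2].mean(0)-R@J.mean(0)
print(C.round(4),'th',th,'post',t, 'res',(J@R.T+t-C[:,:2]).round(4).tolist())
inv=lambda X:R.T@(X[:2]-t)
for n,x,y,z in[('strapend',424,556,.062),('levtipL',625,147,.169),('levtipR',628,190,.169),('pin',325,178,.066),('capc',545,298,.01),('nutt',421,395,.062),('strapR',450,550,.062),('strapL',396,550,.062)]:
    X=f(x,y,z); print(n,X.round(4),inv(X).round(4))
for n,p in [('nest',(0,.078)),('postw',(0,0)),('open end',(-.128,0)),('closed end',(0,.128)),('levtip down',(0,-.11))]: print(n,R@p+t)
np.savez('jig.npz',R=R,t=t,th=th)
d=np.load('pics/top0.npy')
```

```text
[[0.599  0.2648 0.012 ]
 [0.6168 0.0323 0.012 ]
 [0.4986 0.0232 0.012 ]
 [0.4807 0.255  0.012 ]] th 0.07738440924587973 post [0.55188125 0.10394056] res [[0.0005, 0.0008], [0.0009, -0.001], [-0.0006, -0.0012], [-0.0008, 0.0013]]
strapend [0.4068 0.0988 0.062 ] [-0.1451  0.0061]
levtipL [0.5666 0.0245 0.169 ] [ 0.0085 -0.0803]
levtipR [0.5501 0.0231 0.169 ] [-0.008  -0.0805]
pin [0.5662 0.1444 0.066 ] [0.0174 0.0392]
capc [0.5214 0.0527 0.01  ] [-0.0343 -0.0488]
nutt [0.4745 0.1021 0.062 ] [-0.0773  0.0041]
strapR [0.4096 0.0883 0.062 ] [-0.1431 -0.0046]
strapL [0.4089 0.1102 0.062 ] [-0.142   0.0173]
nest [0.54585129 0.18170713]
postw [0.55188125 0.10394056]
open end [0.42426431 0.09404524]
closed end [0.54198593 0.2315575 ]
levtip down [ 0.56038504 -0.00573025]
```

Request:
{"api": "jog_arm", "payload": {"increments": [[[-0.62,-0.8,0,0,0,0,-1],[-0.62,-0.8,0,0,0,0,-1],[-0.62,-0.8,0,0,0,0,-1],[-0.62,-0.8,0,0,0,0,-1],[-0.62,-0.8,0,0,0,0,-1]]]}}

```text
time: 0.52
tool_pos: [0.2657, 0.4945, 0.3031]
tcp_rot: [-0.509, -3.1, 0.002]
wrist_force: [0.5, 0.5, 0.7]
width: 0.299
grip_force: 0.0
```

Request:
{"api": "jog_arm", "payload": {"increments": [[[-0.62,-0.8,0,0,0,0,-1],[-0.62,-0.8,0,0,0,0,-1],[-0.62,-0.8,0,0,0,0,-1],[-0.62,-0.8,0,0,0,0,-1],[-0.62,-0.8,0,0,0,0,-1]]]}}

```text
time: 0.93
tool_pos: [0.3154, 0.3509, 0.3034]
tcp_rot: [-0.509, -3.1, 0.001]
wrist_force: [-0.3, -1.2, 0.4]
width: -0.001
grip_force: 0.0
```

Request:
{"api": "jog_arm", "payload": {"increments": [[[-0.62,-0.8,0,0,0,0,-1],[-0.62,-0.8,0,0,0,0,-1],[-0.62,-0.8,0,0,0,0,-1],[-0.62,-0.8,0,0,0,0,-1],[0,0,0,0,0,0,-1]]]}}

```text
time: 1.35
tool_pos: [0.3559, 0.2339, 0.3034]
tcp_rot: [0.515, 3.098, -0.004]
wrist_force: [-0.0, -0.2, -0.5]
width: -0.0
grip_force: 0.0
```

Request:
{"api": "jog_arm", "payload": {"increments": [[[0,0,0,0,0,-1,-1],[0,0,0,0,0,-1,-1],[0,0,0,0,0,-1,-1],[0,0,0,0,0,-0.3,-1],[0,0,0,0,0,0,-1]]]}}

```text
time: 1.77
tool_pos: [0.3549, 0.238, 0.3035]
tcp_rot: [0.032, -3.141, 0.0]
wrist_force: [-0.7, 0.3, 0.6]
width: -0.001
grip_force: 0.0
```

Request:
{"api": "jog_arm", "payload": {"increments": [[[-0.36,-0.98,0,0,0,0,-1],[-0.36,-0.98,0,0,0,0,-1],[-0.36,-0.98,0,0,0,0,-1],[-0.36,-0.98,0,0,0,0,-1],[-0.36,-0.98,0,0,0,0,-1]]]}}

```text
time: 2.18
tool_pos: [0.4122, 0.091, 0.3038]
tcp_rot: [-0.03, 3.141, 0.0]
wrist_force: [-0.2, 1.1, 0.4]
width: -0.003
grip_force: 0.0
```

Request:
{"api": "jog_arm", "payload": {"increments": [[[-0.36,-1,0.2,0,0,0,-1],[0,0,1,0,0,0,-1],[0,0,1,0,0,0,-1],[0,0,1,0,0,0,-1],[0,0,0,0,0,0,-1]]]}}

```text
time: 2.6
tool_pos: [0.4191, 0.0617, 0.2019]
tcp_rot: [0.028, -3.13, 0.001]
wrist_force: [-2.0, -0.1, -1.1]
width: -0.005
grip_force: 0.0
```

Run:
```python
from h import *
s=read_state();print(s['tool_pos'],s['tcp_rot'],s['q'])
im,d=viewer.read_camera('side'); cv2.imwrite('pics/side1.png',im)
im,d=viewer.read_camera('top'); cv2.imwrite('pics/top1.png',im[150:350,200:460].repeat(3,0).repeat(3,1))
```

```text
[0.41912903 0.06166821 0.20185908] [ 2.79799596e-02 -3.12974252e+00  1.20692678e-03] [ 8.71800287e-02 -1.26080265e-01  2.21738084e+00  1.68947809e-04
  1.06204132e+00 -1.50157902e+00]
```

View pics/side1.png

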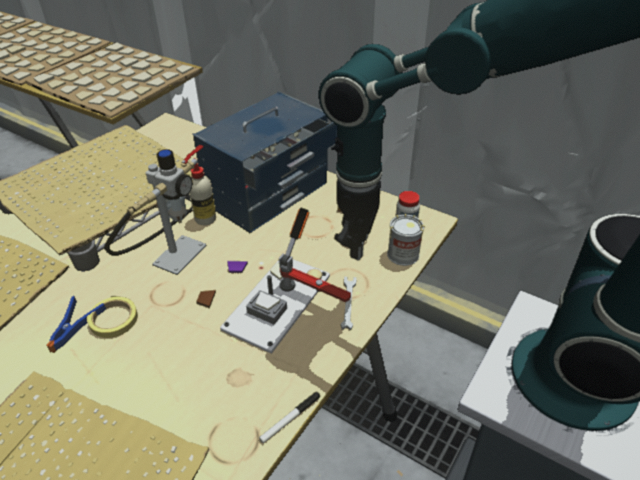

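Request:
{"api": "jog_arm", "payload": {"increments": [[[0,0,0.8,0,0,0,-1],[0,0,0.8,0,0,0,-1],[0,0,0.7,0,0,0,-1],[0,0,0.5,0,0,0,-1],[0,0,0,0,0,0,-1]]]}}

```text
time: 3.12
tool_pos: [0.423, 0.0625, 0.1233]
tcp_rot: [0.031, -3.139, 0.0]
wrist_force: [-0.7, 0.1, -0.0]
width: 0.001
grip_force: 0.0
```

Request:
{"api": "jog_arm", "payload": {"increments": [[[0,0,0,0,0,0,-1],[0,0,0,0,0,0,-1],[0,0,0,0,0,0,-1],[0,0,0,0,0,0,-1],[0,0,0,0,0,0,-1]]]}}

```text
time: 3.53
tool_pos: [0.4243, 0.0622, 0.1251]
tcp_rot: [-0.031, 3.139, 0.0]
wrist_force: [0.1, 0.2, 0.4]
width: 0.002
grip_force: 0.0
```

Request:
{"api": "jog_arm", "payload": {"increments": [[[0,0,0.3,0,0,0,-1],[0,0.25,0,0,0,0,-1],[0,0.15,0,0,0,0,-1],[0,0,0,0,0,0,-1],[0,0,0,0,0,0,-1]]]}}

```text
time: 3.95
tool_pos: [0.4231, 0.0746, 0.1147]
tcp_rot: [0.033, -3.141, 0.0]
wrist_force: [-0.3, -0.8, -0.2]
width: 0.002
grip_force: 0.0
```

Request:
{"api": "jog_arm", "payload": {"increments": [[[0.05,0.3,0,0,0,0.667,-1],[0.05,0.3,0,0,0,0.667,-1],[0.05,0.3,0,0,0,0.667,-1],[0.05,0.3,0,0,0,0.667,-1],[0.05,0.3,0,0,0,0.667,-1]]]}}

```text
time: 4.37
tool_pos: [0.4207, 0.1197, 0.1147]
tcp_rot: [-0.52, -3.097, 0.001]
wrist_force: [-0.6, -0.8, 1.2]
width: 0.002
grip_force: 0.5
```

```bash
cat >> h.py <<'E'
def where():
    from scipy.spatial.transform import Rotation as Ro
    j=np.load('jig.npz'); s=read_state(); p=s['tool_pos']; M=Ro.from_rotvec(s['tcp_rot']).as_matrix()
    q=j['R'].T@(p[:2]-j['t']); yj=j['R'].T@M[:2,1]; 
    print('t',s['time'],'jig',q.round(4),'tipz',round(p[2]-.073,4),'r',np.hypot(*q),'pushyaw(swing eq)',np.arctan2(yj[0],yj[1]),'strap frame', 'v',q@yj,'u',q@np.array([-yj[1],yj[0]]),'F',s['wrist_force'].round(1))
    return s
E
python3 - <<'E'
from h import *
where()
im,d=viewer.read_camera('side'); cv2.imwrite('pics/s2.png',im[180:380,200:420].repeat(2,0).repeat(2,1))
E
```

```text
t 4.3667 jig [-0.1295  0.0258] tipz 0.0417 r 0.13208238296431132 pushyaw(swing eq) 0.4100446269788107 strap frame v -0.027951718931548877 u 0.12909083768066265 F [-0.6 -0.8  1.2]
```

View pics/s2.png

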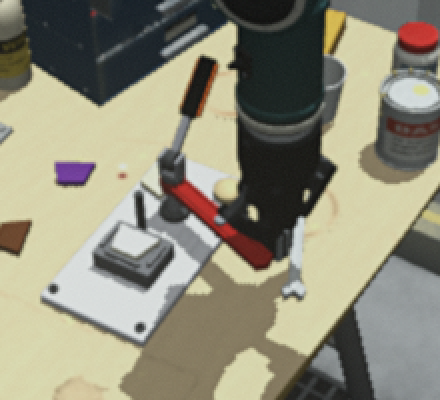

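Request:
{"api": "jog_arm", "payload": {"increments": [[[0.06,0.3,0,0,0,0.667,-1],[0.06,0.3,0,0,0,0.667,-1],[0.06,0.3,0,0,0,0.667,-1],[0.06,0.3,0,0,0,0.667,-1],[0.06,0.3,0,0,0,0.667,-1]]]}}

```text
time: 4.83
tool_pos: [0.4334, 0.1635, 0.1148]
tcp_rot: [-1.048, -2.962, 0.001]
wrist_force: [-0.0, -1.4, 0.2]
width: 0.005
grip_force: 0.5
```

Request:
{"api": "jog_arm", "payload": {"increments": [[[0.06,0.3,0,0,0,0.667,-1],[0.06,0.3,0,0,0,0.667,-1],[0.06,0.3,0,0,0,0.667,-1],[0.06,0.3,0,0,0,0.667,-1],[0.06,0.3,0,0,0,0.667,-1]]]}}

```text
time: 5.25
tool_pos: [0.4599, 0.2006, 0.1147]
tcp_rot: [-1.546, -2.734, 0.002]
wrist_force: [-1.2, -0.4, 0.4]
width: 0.005
grip_force: 0.5
```

```bash
python3 -c "
from h import *
where()"
```

```text
t 5.25 jig [-0.0842  0.1035] tipz 0.0417 r 0.13344701455224808 pushyaw(swing eq) 1.1067336692141991 strap frame v -0.028981211367296082 u 0.13026193717247828 F [-1.2 -0.4  0.4]
```

Request:
{"api": "jog_arm", "payload": {"increments": [[[0.06,0.31,0,0,0,0.667,-1],[0.06,0.31,0,0,0,0.667,-1],[0.06,0.31,0,0,0,0.667,-1],[0.06,0.31,0,0,0,0.667,-1],[0.06,0.31,0,0,0,0.667,-1]]]}}

```text
time: 5.67
tool_pos: [0.499, 0.2272, 0.1147]
tcp_rot: [-1.998, -2.424, 0.001]
wrist_force: [-2.2, 0.2, 0.4]
width: -0.002
grip_force: 0.6
```

Request:
{"api": "jog_arm", "payload": {"increments": [[[0.03,0.2,0,0,0,0.4,-1],[0.03,0.2,0,0,0,0.4,-1],[0.02,0.12,0,0,0,0.2,-1],[0,0.06,0,0,0,0,-1],[0,0,0,0,0,0,-1]]]}}

```text
time: 6.08
tool_pos: [0.5162, 0.2319, 0.1148]
tcp_rot: [2.119, 2.319, 0.0]
wrist_force: [-0.2, 0.2, -0.2]
width: -0.001
grip_force: 0.0
```

Run:
```python
from h import *
where()
im,d=viewer.read_camera('side'); cv2.imwrite('pics/s3.png',im[180:380,200:420].repeat(2,0).repeat(2,1))
```

```text
t 6.0833 jig [-0.0257  0.1303] tipz 0.0418 r 0.13282970309780553 pushyaw(swing eq) 1.557822751513778 strap frame v -0.024030781873533556 u 0.13063786347084463 F [-0.2  0.2 -0.2]
```

View pics/s3.png

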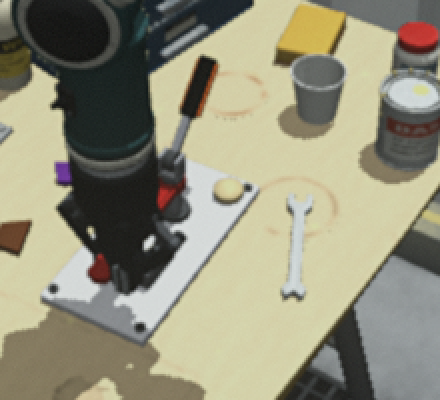

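Request:
{"api": "jog_arm", "payload": {"increments": [[[0,0.07,0,0,0,0,-1],[0,0.07,0,0,0,0,-1],[0,0,0,0,0,0,-1],[0,0,0,0,0,0,-1],[0,0,0,0,0,0,-1]]]}}

```text
time: 6.55
tool_pos: [0.5201, 0.2323, 0.1149]
tcp_rot: [2.12, 2.318, -0.0]
wrist_force: [-0.4, 0.5, -0.0]
width: -0.001
grip_force: 0.2
```

Run:
```python
from h import *
where()
```

```text
t 6.55 jig [-0.0218  0.1304] tipz 0.0419 r 0.13224354519479167 pushyaw(swing eq) 1.5591041087517425 strap frame v -0.020280549505878057 u 0.13067920451007772 F [-0.4  0.5 -0. ]
```

Request:
{"api": "jog_arm", "payload": {"increments": [[[0,0.08,0,0,0,0,-1],[0,0.08,0,0,0,0,-1],[0,0.04,0,0,0,0,-1],[0,0,0,0,0,0,-1],[0,0,0,0,0,0,-1]]]}}

```text
time: 6.97
tool_pos: [0.5234, 0.2328, 0.1139]
tcp_rot: [-2.118, -2.315, 0.008]
wrist_force: [-7.2, 1.3, 2.7]
width: 0.001
grip_force: 4.0
```

Run:
```python
from h import *
where()
im,d=viewer.read_camera('top'); cv2.imwrite('pics/t3.png',cv2.resize(im[195:320,225:360],None,fx=5,fy=4.8,interpolation=cv2.INTER_CUBIC))
```

```text
t 6.9667 jig [-0.0184  0.1306] tipz 0.0409 r 0.13192638081586514 pushyaw(swing eq) 1.5596302925612395 strap frame v -0.016932650563071184 u 0.1308323463182871 F [-7.2  1.3  2.7]
```

View pics/t3.png

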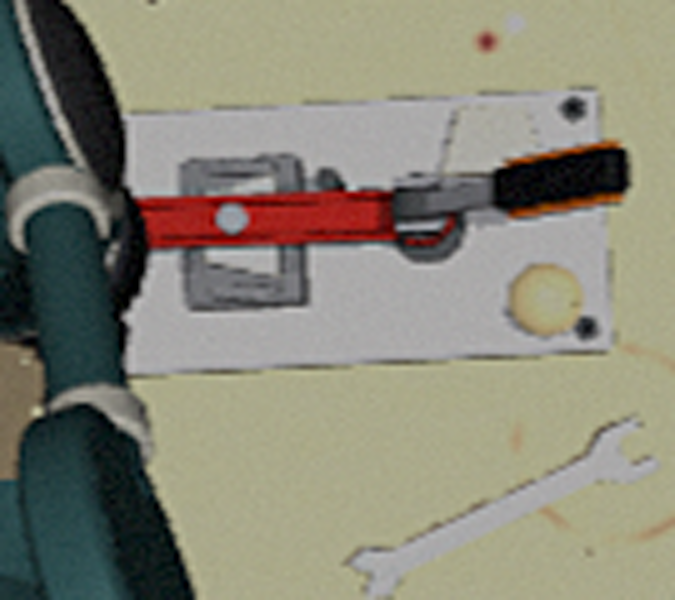

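Request:
{"api": "jog_arm", "payload": {"increments": [[[0,-0.4,0,0,0,0,-1],[0,-0.5,0,0,0,0,-1],[0,0,-0.6,0,0,0,-1],[0,0,-1,0,0,0,-1],[0,0,-1,0,0,0,-1]]]}}

```text
time: 7.43
tool_pos: [0.498, 0.2299, 0.1926]
tcp_rot: [-2.12, -2.318, 0.003]
wrist_force: [1.1, 1.0, 0.3]
width: -0.001
grip_force: 0.0
```

Request:
{"api": "jog_arm", "payload": {"increments": [[[0,0,-1,0,0,0,-1],[0,0,-1,0,0,0,-1],[0,0,-1,0,0,0,-1],[0,0,-0.6,0,0,0,-1],[-0.4,0,0,0,0,0,-1]]]}}

```text
time: 7.85
tool_pos: [0.5027, 0.2204, 0.3072]
tcp_rot: [2.115, 2.316, 0.017]
wrist_force: [1.0, 1.0, 1.3]
width: 0.001
grip_force: 0.0
```

Request:
{"api": "jog_arm", "payload": {"increments": [[[-1,0.25,0,0,0,0,-1],[-1,0.25,0,0,0,0,-1],[-1,0.25,0,0,0,0,-1],[-1,0.25,0,0,0,0,-1],[-1,0.25,0,0,0,0,-1]]]}}

```text
time: 8.27
tool_pos: [0.5506, 0.0704, 0.2998]
tcp_rot: [2.12, 2.318, -0.001]
wrist_force: [-0.1, -0.1, -0.0]
width: 0.001
grip_force: 0.0
```

Request:
{"api": "jog_arm", "payload": {"increments": [[[-0.6,0.15,0,0,0,0,-1],[0,0,0,0,0,0,-1],[0,0,0,0,0,0,-1],[0,0,0,0,0,0,-1],[0,0,0,0,0,0,-1]]]}}

```text
time: 8.68
tool_pos: [0.5564, 0.0556, 0.3004]
tcp_rot: [-2.119, -2.318, 0.0]
wrist_force: [1.1, 0.3, 0.2]
width: 0.001
grip_force: 0.0
```

Run:
```python
from h import *
where()
im,d=viewer.read_camera('side'); cv2.imwrite('pics/s4.png',im[130:330,200:420].repeat(2,0).repeat(2,1))
```

```text
t 8.6833 jig [ 0.0008 -0.0485] tipz 0.2274 r 0.04853369184958076 pushyaw(swing eq) 1.5585029173544163 strap frame v 0.00019269338135182774 u -0.04853329991400729 F [1.1 0.3 0.2]
```

View pics/s4.png

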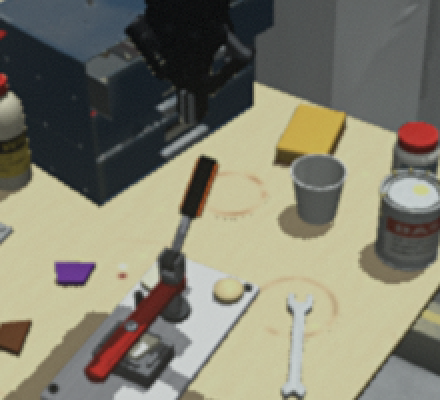

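Request:
{"api": "jog_arm", "payload": {"increments": [[[0,0,0.8,0,0,0,-1],[0,0,0.8,0,0,0,-1],[0,0,0.5,0,0,0,-1],[0,0,0.1,0,0,0,-1],[0,0,0,0,0,0,-1]]]}}

```text
time: 9.15
tool_pos: [0.5558, 0.0558, 0.2334]
tcp_rot: [-2.117, -2.318, 0.003]
wrist_force: [0.2, 0.6, 0.6]
width: -0.003
grip_force: 0.0
```

Request:
{"api": "jog_arm", "payload": {"increments": [[[-0.16,0,0.21,0,0,0,-1],[-0.16,0,0.21,0,0,0,-1],[-0.16,0,0.21,0,0,0,-1],[-0.16,0,0.21,0,0,0,-1],[-0.16,0,0.21,0,0,0,-1]]]}}

```text
time: 9.57
tool_pos: [0.56, 0.0306, 0.2038]
tcp_rot: [2.12, 2.316, 0.003]
wrist_force: [0.6, 1.7, 1.3]
width: 0.001
grip_force: 0.9
```

Run:
```python
from h import *
where()
im,d=viewer.read_camera('side'); cv2.imwrite('pics/s5.png',im[130:330,200:420].repeat(2,0).repeat(2,1))
```

```text
t 9.5667 jig [ 0.0025 -0.0738] tipz 0.1308 r 0.07381333943843782 pushyaw(swing eq) 1.5598558970221221 strap frame v 0.0016469975854822585 u -0.07379471691911406 F [0.6 1.7 1.3]
```

View pics/s5.png

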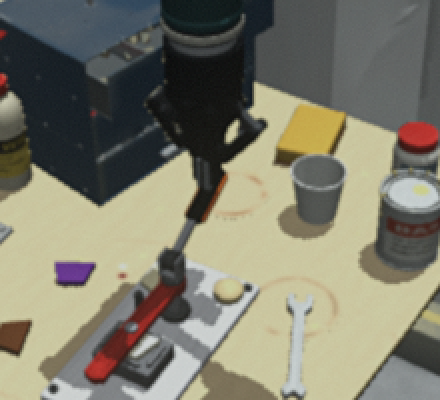

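Request:
{"api": "jog_arm", "payload": {"increments": [[[-0.08,-0.02,0.24,0,0,0,-1],[-0.08,-0.02,0.24,0,0,0,-1],[-0.07,-0.02,0.24,0,0,0,-1],[-0.05,-0.01,0.24,0,0,0,-1],[-0.03,0,0.2,0,0,0,-1]]]}}

```text
time: 10.03
tool_pos: [0.5577, 0.0214, 0.1676]
tcp_rot: [-2.121, -2.318, 0.0]
wrist_force: [2.0, -1.0, 1.5]
width: 0.002
grip_force: 1.0
```

Request:
{"api": "jog_arm", "payload": {"increments": [[[0,0,0.12,0,0,0,-1],[0,0,0.08,0,0,0,-1],[0,0,0.05,0,0,0,-1],[0,0,0,0,0,0,-1],[0,0,0,0,0,0,-1]]]}}

```text
time: 10.45
tool_pos: [0.5578, 0.0213, 0.1641]
tcp_rot: [-2.12, -2.318, 0.002]
wrist_force: [-8.2, -1.7, 21.8]
width: 0.005
grip_force: 10.8
```

```bash
python3 -c "
from h import *
where()"
```

```text
t 10.45 jig [-0.0005 -0.0828] tipz 0.0911 r 0.08280173207036344 pushyaw(swing eq) 1.55878311054817 strap frame v -0.0015150500341622475 u -0.08278783146125974 F [-8.2 -1.7 21.8]
```

Request:
{"api": "jog_arm", "payload": {"increments": [[[0,0,-0.4,0,0,0,-1],[0,0,-0.9,0,0,0,-1],[0,0,-1,0,0,0,-1],[0,0,-1,0,0,0,-1],[0,0,-1,0,0,0,-1]]]}}

```text
time: 10.87
tool_pos: [0.5568, 0.0218, 0.2902]
tcp_rot: [-2.119, -2.316, 0.003]
wrist_force: [0.8, 0.1, 0.4]
width: 0.004
grip_force: 0.0
```

Request:
{"api": "jog_arm", "payload": {"increments": [[[0,-1,-0.4,0,0,0,-1],[0,-1,0,0,0,0,-1],[0,-1,0,0,0,0,-1],[0,-1,0,0,0,0,-1],[0,0,0,0,0,0,-1]]]}}

```text
time: 11.28
tool_pos: [0.4329, 0.011, 0.3003]
tcp_rot: [-2.117, -2.315, 0.006]
wrist_force: [0.1, -0.4, -0.5]
width: 0.002
grip_force: 0.0
```

Request:
{"api": "jog_arm", "payload": {"increments": [[[0,0,0,0,0,0,-1],[0,0,0,0,0,0,-1],[0,0,0,0,0,0,-1],[0,0,0,0,0,0,-1],[0,0,0,0,0,0,-1]]]}}

```text
time: 11.7
tool_pos: [0.4391, 0.011, 0.302]
tcp_rot: [-2.12, -2.318, 0.0]
wrist_force: [0.1, -0.1, 0.3]
width: 0.002
grip_force: 0.0
```

Run:
```python
from h import *
where()
im,d=viewer.read_camera('side'); a=im[180:380,200:400].repeat(2,0).repeat(2,1)
im,d=viewer.read_camera('top'); b=cv2.resize(im[195:320,225:375],(400,400),interpolation=cv2.INTER_CUBIC)
cv2.imwrite('pics/f.png',np.hstack([a,b]))
```

```text
t 11.7 jig [-0.1196 -0.084 ] tipz 0.229 r 0.14616287970007655 pushyaw(swing eq) 1.559158266785166 strap frame v -0.12061071184521104 u -0.08256293856734051 F [ 0.1 -0.1  0.3]
```

View pics/f.png

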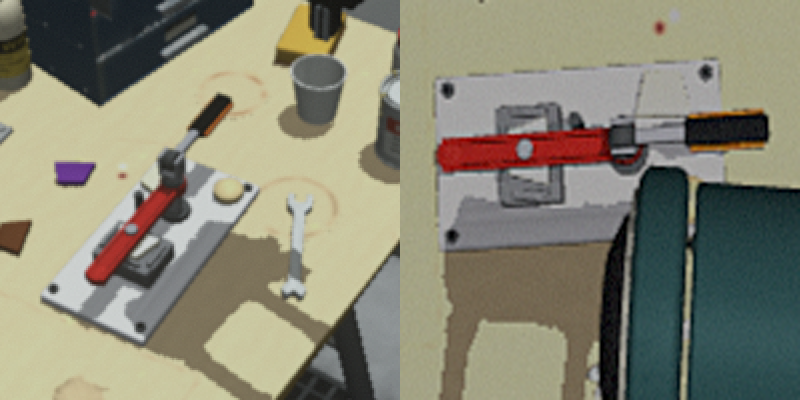

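```bash
python3 -c "
from h import *
print(bot.finish_job())"
```

```text
the job is handed in; nothing more can be done
None
```

I swung the strap over the tile to its stop, where it pushed back with about 7 N. I then pushed the lever down level, with about 22 N at the bottom, and handed the job in at about 12 s with the hand clear. The foot's force on the tile could not be measured, and `finish_job` gave no verdict.

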